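Stir the worn polishing beads through the sieve under the magnifier

TASK

Take the stirring rod out of its leaning rest and stir the boxwood beads on the steel sieve under the magnifier until all three small worn ones have dropped through the holes into the box below, keeping the three large ones on the sieve inside its round wall. Then stand the rod back in its rest, fully home, and let go. Move the beads with the rod only, never with the fingers; do not bump the magnifier, and leave the other things on the slate where they lie.

Things in the scene. Friction and masses are not known exactly. Their poses are not given: they have to be found in the camera images.
- sieve: Sorting sieve, fixed, mm: clear-walled square catch box 164 x 164 topped by a steel plate (underside z 48, top z 54; box floor z 5). A round walnut wall on it, inner radius 68, 4 thick, rises 14 above the plate (to z 68). Five round through holes, 25 across, lie 52 from the middle, first on the sieve's x axis, then every 72 degrees. Origin: centre of the underside; z up.
- plate (a point): Centre of the sieve plate's top face, inside the round wall; same axes as the sieve (54 mm above its origin).
- rod: Stirring rod, loose, about 80 g: a round steel shaft 10 in diameter and 120 long, a brass collar 26 across from 112 to 118 above the tip, and a square cork handle 16 x 16 from 120 to 164 above the tip. Origin: centre of the tip's end face; z runs up the rod to the handle; the handle's flats face the rod's x and y axes. (Lengths in mm.)
- handle (a point): Centre of the rod's square handle, 142 from the tip on the rod's axis. (Lengths in mm.)
- rest: Rod rest, fixed: walnut foot 100 x 70 x 8 with a leaning square tube (inside 22 x 22, outside 30 x 30, 85 long), leaning 30 degrees from vertical towards the rest's own -x. Origin: centre of the underside of the foot; z up. The rod stands in the tube, resting on its lower wall, handle out at the top. (Lengths in mm.)
- seat (a point): Centre of the tube's inner floor in the rest (18 along the rest's +x and 20 above the slate). (Lengths in mm.)
- mouth (a point): Centre of the tube's open upper end, 85 along the leaning tube from seat. (Lengths in mm.)
- magnifier: Brass magnifier stand, fixed, to the right of the sieve: foot 90 across, 12 high; post 16 in diameter, 276 high; arm reaching out along the stand's own -x over the sieve. Origin: centre of the foot's underside. Not to be touched. (Lengths in mm.)
- lens (a point): Centre of the underside of the smoked-glass lens: a flat disc 92 across with its brass rim, 8 thick, 246 above the slate and 125 from the post along the stand's -x, so that it covers the half of the sieve nearer the post. (Lengths in mm.)
- small0: Small (worn) boxwood bead, loose drum 16 in diameter and 12 high, about 10 g. Origin: centre of the underside as it starts (upright on the sieve plate). (Lengths in mm.)
- small1: Small (worn) boxwood bead, loose drum 16 in diameter and 12 high, about 10 g. Origin: centre of the underside as it starts (upright on the sieve plate). (Lengths in mm.)
- small2: Small (worn) boxwood bead, loose drum 16 in diameter and 12 high, about 10 g. Origin: centre of the underside as it starts (upright on the sieve plate). (Lengths in mm.)
- large0: Large (full-size) boxwood bead, loose drum 30 in diameter and 20 high, about 22 g; too big for the holes. Origin: centre of the underside as it starts. (Lengths in mm.)
- large1: Large (full-size) boxwood bead, loose drum 30 in diameter and 20 high, about 22 g; too big for the holes. Origin: centre of the underside as it starts. (Lengths in mm.)
- large2: Large (full-size) boxwood bead, loose drum 30 in diameter and 20 high, about 22 g; too big for the holes. Origin: centre of the underside as it starts. (Lengths in mm.)
- nightingale: Bystander, loose: gilded tin bird on a round foot, 110 long, 70 high. Sizes in mm. Origin on its underside.
- wheel_a: Bystander, loose: steel toothed escapement wheel lying flat, 52 across, 5 thick, hub 12 high. Sizes in mm. Origin on its underside.
- wheel_b: Bystander, loose: steel toothed escapement wheel lying flat, 38 across, 5 thick, hub 12 high. Sizes in mm. Origin on its underside.
- cage_floor: Bystander, loose: round walnut board, 110 across, 12 thick. Sizes in mm. Origin on its underside.
- crank: Bystander, loose: nickel winding crank lying flat, about 60 by 40, 14 high (origin at its square socket end). Sizes in mm. Origin on its underside.
- screwdriver: Bystander, loose: screwdriver lying flat, 150 long. Sizes in mm. Origin on its underside.
There are look-alikes about, which are no part of the job. Leave any black, blue or purple look-alike of the large2 alone.

How it is judged:
By the outcome, as a careful person would: the job done as asked, in the order asked, and still so for the second after the job is handed in, with the robot touching nothing.
It also fails if it takes over 72 s, if anything falls off the work surface, if the arm or the gripper's body presses on something with over 40 N, if the wrist force passes 120 N, or if a joint passes its speed limit or range.

ROBOT

A 6-joint arm with a two-finger parallel gripper is mounted at the origin on the work surface. World frame = base frame: x ahead of the robot, y to its left, z up, the work surface at z = 0. Lengths are in mm, angles in rad, forces in N, time in s.
With the tool pointing down it reaches from about 350 to 875 mm from the base axis. Payload 4.2 kg.
Tool frame: the origin (TCP) lies at the very end of the fingers, on their centre line; the grasp point (between the pads) lies 19 mm behind it; z points along the fingers, y is the line along which they close (so a half turn about z gives the same grasp; the last joint's range is limited). The gripper opens to 85 mm and grips with 20 to 120 N. Pads are 22 mm wide; open, the fingers measure 114 mm over their backs; the gripper's body (76 mm by 85 mm) begins 54 mm behind the grasp point. The pads swing forward as they close: fully open they stand 13 mm farther back than shut.
Start: joints at [1.462, 0.385, 0.008, 0, -1.194, -0.259], TCP at [224.694, 583.191, 231.312] pointing down, gripper open.
Joint ranges: [-3.14, 3.14], [-1.21, 2.06], [-1.07, 1.41], [-3.16, 2.05], [-2.99, -0.16], [-3.1, 3.1]. Speed limits (rad/s): [2.79, 2.79, 3.14, 3.14, 3.14, 3.14].

INTERFACE

Orientations are given as a unit quaternion [x, y, z, w].
In Python, from bench import read_state, get_image, camera_model, job_done gives the robot as it stands.
- The arm moves only by the shell command python3 -m handwheel 'ROWS'. ROWS is JSON, a list of rows, each a list of 7 numbers: the shift along the tool's x, y, z in m, then the turn, a rotation vector about the tool's x, y, z in rad, then the gripper's target within -1 to 1 (fully open at 1, half-way at 0, shut at -1). In form: [[dx, dy, dz, wx, wy, wz, jaw], ...]. A call has 1 to 10 rows; each row is the pose to reach, as a shift and turn from the pose commanded when the call began, along the tool's axes at that moment; what a row does not reach only later rows make up. A row lasts 1/8 s, in which the tool goes at most 62.5 mm and 10.7 degrees, less where a joint would pass 70% of its speed; a pose out of reach is approached as far as the arm can. A call with a gripper value outside its range is refused whole. The fingers move at their own pace and stop on an object; the grip force is fixed at half the most. Time passes only in rows, so rows that repeat a pose let the fingers close. It gives the time, the measured TCP pose, the force, the opening and the grip force at its end, in the units of the state.
- read_state(): the state, without advancing time (a new reading comes with each control period).
- get_image(name): name is "scene" or "top" or "wrist"; returns (picture, depth): 384x512x3 uint8, blue, green, red; 384x512 float32, mm along the optical axis (not along the pixel's ray), 0 where there is no reading.
- camera_model(name): a dict with "K" (3x3 intrinsics, pixels), "rvec" (rotation vector, rad) and "tvec" (3), from world to camera coordinates, as OpenCV has them; the wrist camera has in their place "hand_eye" (4x4, takes a point from camera to tool coordinates, whose origin is the TCP and whose axes are the flange's). Camera axes: x right, y down, z forward; pixel columns grow to the right and rows downward; lengths in mm; the calibration is good to about 2 mm. The wrist camera is an equidistant fisheye: a pixel r from the principal point sees the ray r / f radians off the axis. A picture is of the moment at which its call begins: read the wrist's pose just before it. camera_model takes no time and is no camera call.
- job_done(): hands the job in; it is judged then, once.
The state is a dict: "clock": time; "joints": joint angles; "joint_vel": joint speeds; "joint_efforts": joint torques, N m; "position": TCP position; "ee_rot": TCP orientation; "contact_force": force on the tool from outside, world axes, zero at the start; "wrist_torque": the same for the moment, N m; "gripper_width": finger opening in mm; "grasp_force": force on a finger pad.
Only numpy, scipy, OpenCV 4.12 (cv2) and the standard library are available. Lean on these libraries where they do the work, as an engineer would, in place of code of your own. Each camera call takes 0.05 s, during which the arm holds its last target. There are 200 camera calls.

## Working session

There is one attempt and no reset: what is moved stays moved. The work goes in short steps, Python scripts to look and compute and a shell command to move; the robot and the scene stay as the last step left them, time stands still between calls to the robot, and variables do not carry over. Pictures are saved under pics/ and viewed, at most 10 in all, crops included, and the job is handed in when it is done.

```bash
mkdir -p pics; ls
python3 - <<'E'
from bench import *
import cv2,numpy as np
for n in("scene","top"):
    im,d=get_image(n); np.save(f"pics/{n}_d.npy",d); cv2.imwrite(f"pics/{n}0.png",im)
    print(n,{k:np.round(v,4).tolist() for k,v in camera_model(n).items()})
print({k:np.round(v,3).tolist() for k,v in camera_model("wrist").items()})
print(read_state())
E
```

```text
pics
scene {'K': [[390.3819, 0.0, 253.0889], [0.0, 390.3819, 192.5357], [0.0, 0.0, 1.0]], 'rvec': [2.3493, 0.6966, -0.2769], 'tvec': [-491.6273, -106.1232, 1272.0637]}
top {'K': [[356.115, 0.0, 264.3361], [0.0, 356.115, 187.0014], [0.0, 0.0, 1.0]], 'rvec': [2.1719, -2.124, 0.1694], 'tvec': [-10.2686, 591.0321, 988.3923]}
{'K': [[297.319, 0.0, 253.107], [0.0, 297.319, 196.686], [0.0, 0.0, 1.0]], 'hand_eye': [[0.002, -0.959, -0.285, 72.209], [1.0, 0.002, 0.001, -0.16], [-0.0, -0.285, 0.959, -142.204], [0.0, 0.0, 0.0, 1.0]]}
{'clock': 0.1, 'joints': array([ 1.46160828e+00,  3.85458581e-01,  6.72370376e-03, -3.99752372e-04,
       -1.19398513e+00, -2.58592197e-01]), 'joint_vel': array([-0.00042699, -0.00078099,  0.00395444,  0.00207231,  0.0005178 ,
        0.00082421]), 'joint_efforts': array([-9.67827473e-04, -3.93316376e+01,  1.88931763e+01,  4.19801205e+00,
       -2.53793834e-03,  3.91759542e-06]), 'position': array([224.52488636, 582.70883164, 230.33374152]), 'ee_rot': array([ 9.83125848e-01, -1.82927872e-01, -1.13479686e-04,  9.73024750e-04]), 'contact_force': array([ 0.29869066, -0.02057988, -0.30372096]), 'wrist_torque': array([0.03610529, 0.00478025, 0.0242705 ]), 'grasp_force': 0.0, 'gripper_width': 85.25470092720278}
```

View pics/scene0.png

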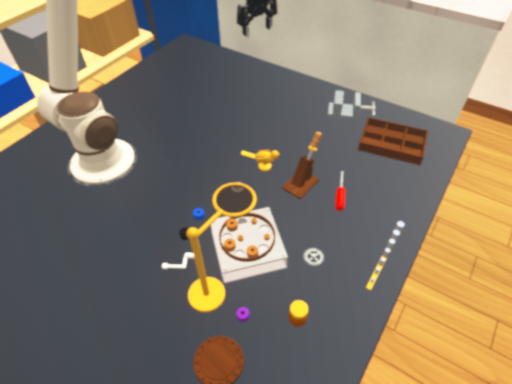

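View pics/top0.png

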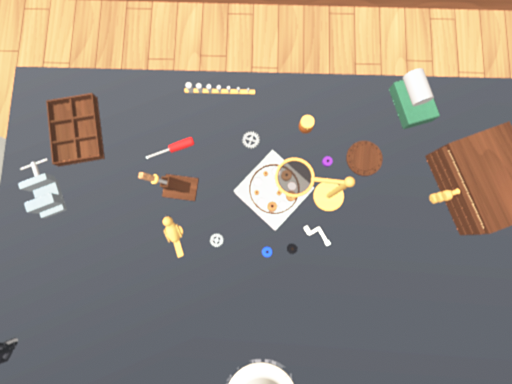

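The scene view shows the sieve around (248,243), the rest with the rod at (302,180), and the magnifier foot at (206,294). The top view shows the sieve at (275,190), the rest at (180,187) with its handle towards (148,177), the magnifier foot at (329,195), and the lens at (295,177). I'll zoom in on these next.

```bash
cat > h.py <<'E'
from bench import *
import cv2,numpy as np
from scipy.spatial.transform import Rotation as R
def pix2w(n,u,v,z):
    c=camera_model(n);Rm=cv2.Rodrigues(np.array(c["rvec"]))[0];t=np.array(c["tvec"]).ravel()
    o=-Rm.T@t; r=Rm.T@np.linalg.inv(np.array(c["K"]))@[u,v,1]
    return o+r*(z-o[2])/r[2]
def dep2w(n,u,v,d):
    c=camera_model(n);Rm=cv2.Rodrigues(np.array(c["rvec"]))[0];t=np.array(c["tvec"]).ravel()
    return Rm.T@(np.linalg.inv(np.array(c["K"]))@[u,v,1]*d-t)
def w2pix(n,P):
    c=camera_model(n);return cv2.projectPoints(np.array(P,float).reshape(-1,3),np.array(c["rvec"]),np.array(c["tvec"]),np.array(c["K"]),None)[0].reshape(-1,2)
E
python3 - <<'E'
from h import *
t=cv2.imread("pics/top0.png");s=cv2.imread("pics/scene0.png")
f=lambda im,u,v,w,h,k:cv2.resize(im[v:v+h,u:u+w],None,fx=k,fy=k,interpolation=cv2.INTER_CUBIC)
a=f(t,225,140,100,100,4);b=f(t,130,160,100,50,4);c=f(s,200,170,100,110,4);d=f(s,270,120,100,75,4)
L=np.zeros((600,800,3),np.uint8);L[:400,:400]=a;L[400:600,:400]=b;L[:300,400:]=d;L[300:,400:]=cv2.resize(s[195:270,200:300],(400,300),interpolation=cv2.INTER_CUBIC)
cv2.imwrite("pics/z1.png",L)
d=np.load("pics/top_d.npy")
print("sieve",pix2w("top",275,190,54),"foot",pix2w("top",329,196,12),"rest",pix2w("top",180,187,8))
for u,v in [(148,176),(143,175),(153,178),(160,181),(180,187),(250,190),(270,195)]: print(u,v,dep2w("top",u,v,d[v,u]))
E
```

```text
sieve [581.6362839  -27.77137304  54.        ] foot [ 573.23035001 -190.84025391   12.        ] rest [590.69532764 255.14702127   8.        ]
148 176 [598.27693269 308.95964399 143.6430513 ]
143 175 [597.79474784 316.76073833 159.7031005 ]
153 178 [595.43590214 299.52599733 130.79597042]
160 181 [591.71938411 287.54742749 106.38261787]
180 187 [583.47053375 243.55389172  58.01212706]
250 190 [577.56124337  43.31415397  71.27319143]
270 195 [566.70534631 -13.67975784  55.19806034]
```

View pics/z1.png

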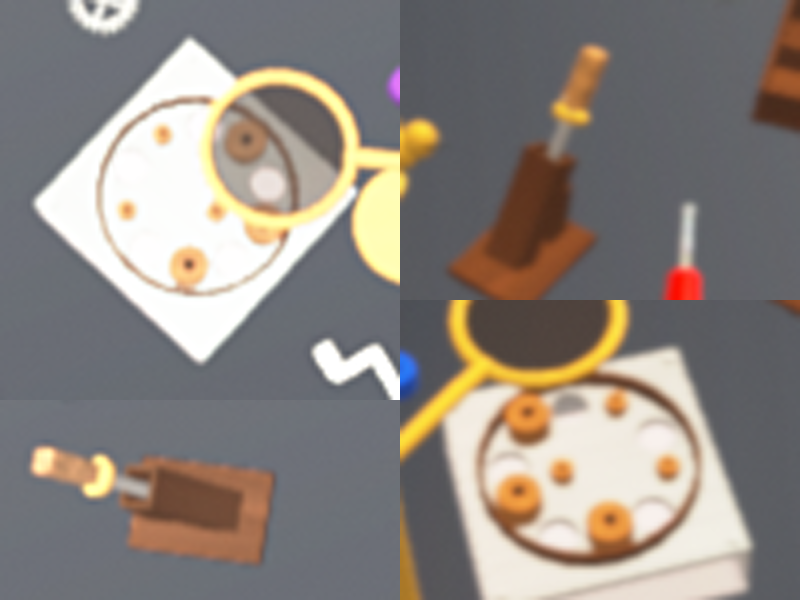

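The crops show three small beads at top-crop pixels (163,134), (127,210) and (216,211). The large beads are at (188,266), (264,226) and (244,140). All the small ones lie on the open half of the sieve. The handle runs from (38,460) to the collar at (98,476). I'll work out positions from these.

Run:
```python
from h import *
np.set_printoptions(precision=1,suppress=True)
T=lambda x,y,z:pix2w("top",225+(x+.5)/4-.5,140+(y+.5)/4-.5,z)
B=lambda x,y,z:pix2w("top",130+(x+.5)/4-.5,160+(y-400+.5)/4-.5,z)
S=lambda x,y,z:pix2w("scene",200+(x-400)/4,195+(y-300)/4,z)
c=np.array([T(*p,54) for p in [(190,38),(35,203),(200,363),(355,190)]]);print("corners",c[:,:2].tolist(),"mean",c.mean(0),"sides",np.linalg.norm(c-np.roll(c,-1,0),axis=1))
e=[c[i]-c[i-1] for i in range(4)];print("yaws",[np.degrees(np.arctan2(v[1],v[0]))%90 for v in e])
m=c.mean(0);print("wall c",T(198,196,68))
for n,p in dict(A=(163,134),B=(127,210),C=(216,211)).items():print("small",n,T(*p,66))
for n,p in dict(a=(616,402),b=(668,466),c=(562,470)).items():print("scene small",n,S(*p,66))
for p in [(188,264),(264,224),(244,138)]:print("large",T(*p,74))
for p in [(528,410),(518,490),(609,518)]:print("scene large",S(*p,74))
for p in [(658,435),(648,515),(560,535),(508,470),(570,405)]:
    q=S(*p,54);print("hole",q,"r,ang",np.hypot(*(q-m)[:2]),np.degrees(np.arctan2(*(q-m)[1::-1])))
print("lens",T(280,150,254),"foot",pix2w("top",329,196,12))
f=np.array([B(*p,8) for p in [(128,547),(260,562),(273,472)]]);print("rest corners",f,"x dir",np.degrees(np.arctan2(*(f[1]-f[0])[1::-1])),np.linalg.norm(np.diff(f,axis=0),axis=1),"centre",(f[0]+f[2])/2)
# scene depth of handle
```

```text
corners [[701.8869528000265, -17.318274821290522], [577.8075879313196, 91.45195824570462], [466.626931523911, -28.682612454268344], [592.5216738047147, -137.96732335463366]] mean [584.7 -23.1  54. ] sides [165.  163.7 166.7 162.8]
yaws [np.float64(47.80849675811356), np.float64(48.7616042579987), np.float64(47.216739055931924), np.float64(49.039923600110946)]
wall c [583.5 -24.7  68. ]
small A [627.9   1.   66. ]
small B [572.6  25.3  66. ]
small C [573.4 -37.7  66. ]
scene small a [578.   21.9  66. ]
scene small b [633.3  -2.4  66. ]
scene small c [578.5 -41.3  66. ]
large [534.5 -18.3  74. ]
large [563.9 -71.1  74. ]
large [624.9 -56.3  74. ]
scene large [537.  -19.1  74. ]
scene large [567.4 -72.6  74. ]
scene large [626. -59.  74.]
hole [610.7  21.7  54. ] r,ang 51.82818065747526 59.92823948438757
hole [638.1 -33.5  54. ] r,ang 54.37734367494593 -10.989661846528174
hole [600.  -75.4  54. ] r,ang 54.48582719372121 -73.71891507042196
hole [544.4 -53.6  54. ] r,ang 50.54084977823292 -142.93829219670783
hole [548.7  10.7  54. ] r,ang 49.4451897779712 136.80777926235743
lens [584.4 -65.2 254. ] foot [ 573.2 -190.8   12. ]
rest corners [[561.2 308.2   8. ]
 [552.2 209.5   8. ]
 [620.4 203.1   8. ]] x dir -95.20994713096906 [99.1 68.5] centre [590.8 255.7   8. ]
```

```bash
cat >> h.py <<'E'
xh=np.array([np.cos(np.radians(-95.2)),np.sin(np.radians(-95.2)),0]);zz=np.array([0,0,1.])
a=-xh*.5+zz*.8660254; d=-xh*.8660254-zz*.5
seat=np.array([590.8,255.7,0])+18*xh+20*zz
tip0=seat+6*d
def toolR(kind=0):
    z=-a
    y=d if kind==0 else np.cross(z,d)
    y=y/np.linalg.norm(y)
    if kind==0 and np.cross(y,z)[0]<0: y=-y
    return np.c_[np.cross(y,z),y,z]
def rel(P,Rt=None):
    s=read_state();R0=R.from_quat(s["ee_rot"])
    dx=R0.inv().apply(np.array(P)-s["position"])/1000
    w=(R0.inv()*R.from_matrix(Rt)).as_rotvec() if Rt is not None else np.zeros(3)
    return np.round(np.r_[dx,w],4).tolist()
E
python3 - <<'E'
from h import *
print(seat,tip0,tip0+142*a)
Rt=toolR(0);print(Rt)
print("pre",rel(tip0+(123+85)*a,Rt)); print("kind1",rel(tip0+208*a,toolR(1)))
E
```

```text
[589.16861356 237.77408082  20.        ] [589.63955426 242.94884793  17.        ] [596.07446745 313.65664023 139.9756068 ]
[[ 9.95884395e-01 -7.84901168e-02 -4.53162901e-02]
 [-9.06325799e-02 -8.62461187e-01 -4.97942199e-01]
 [-6.93889390e-18  5.00000002e-01 -8.66025400e-01]]
pre [0.4344, 0.0856, 0.0334, -0.5183, 0.0727, -0.2707]
kind1 [0.4344, 0.0856, 0.0334, -0.4809, -0.3626, -1.8004]
```

```bash
python3 -m handwheel '[[0.434,0.086,0.033,-0.518,0.073,-0.271,1],[0.434,0.086,0.033,-0.518,0.073,-0.271,1],[0.434,0.086,0.033,-0.518,0.073,-0.271,1],[0.434,0.086,0.033,-0.518,0.073,-0.271,1],[0.434,0.086,0.033,-0.518,0.073,-0.271,1],[0.434,0.086,0.033,-0.518,0.073,-0.271,1],[0.434,0.086,0.033,-0.518,0.073,-0.271,1],[0.434,0.086,0.033,-0.518,0.073,-0.271,1],[0.434,0.086,0.033,-0.518,0.073,-0.271,1],[0.434,0.086,0.033,-0.518,0.073,-0.271,1]]'
python3 - <<'E'
from h import *
s=read_state();print(s["joints"],s["clock"],rel(tip0+208*a,toolR(0)))
im,_=get_image("wrist");cv2.imwrite("pics/w1.png",im)
# project predicted rod points into the wrist picture
c=camera_model("wrist");H=np.array(c["hand_eye"]);K=np.array(c["K"])
def wp(P):
    p=R.from_quat(s["ee_rot"]).inv().apply(np.array(P)-s["position"]);q=np.linalg.inv(H)@np.r_[p,1]
    th=np.arctan2(np.hypot(q[0],q[1]),q[2]);ph=np.arctan2(q[1],q[0]);return K[0,2]+K[0,0]*th*np.cos(ph),K[1,2]+K[0,0]*th*np.sin(ph)
print("top",wp(tip0+164*a),"collar",wp(tip0+118*a),"mouth",wp(seat+85*a))
E
```

```text
clock: 1.35
position: [597.9, 348.0, 198.4]
ee_rot: [0.965, -0.043, -0.011, 0.258]
contact_force: [-0.9, 0.2, -0.1]
gripper_width: 85.4
grasp_force: 0.0
[ 0.87782967  0.71063449  0.28673087  0.28750142 -1.58739028  0.54435003] 1.35 [0.0013, 0.0006, 0.0018, -0.0022, -0.0017, 0.0017]
top (np.float64(254.51793618136244), np.float64(218.3161013333903)) collar (np.float64(254.3633246120806), np.float64(198.6640418195984)) mouth (np.float64(260.7315275618883), np.float64(188.43495636407036))
```

View pics/w1.png

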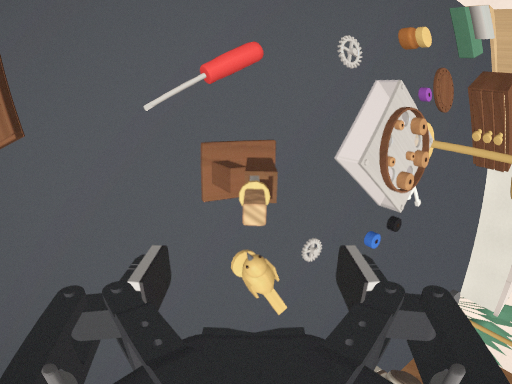

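The handle shows at (255,215) and the collar at (254,195), within a few pixels of where I predicted. Its flats are square to the jaws. I'll move in and grasp.

```bash
python3 -m handwheel '[[0.003,0.0005,0.04,0,0,0,1],[0.003,0.0005,0.086,0,0,0,1],[0.003,0.0005,0.086,0,0,0,1],[0.003,0.0005,0.086,0,0,0,-1],[0.003,0.0005,0.086,0,0,0,-1],[0.003,0.0005,0.086,0,0,0,-1],[0.003,0.0005,0.086,0,0,0,-1],[0.003,0.0005,0.086,0,0,0,-1],[0.003,0.0005,0.086,0,0,0,-1]]'
python3 - <<'E'
from h import *
s=read_state();p=s["position"];print(rel(tip0+123*a,toolR(0)),s["contact_force"],s["wrist_torque"])
E
```

```text
clock: 2.52
position: [598.2, 304.1, 124.7]
ee_rot: [0.965, -0.044, -0.011, 0.257]
contact_force: [0.3, 2.0, 3.7]
gripper_width: 15.1
grasp_force: 58.6
[-0.003, -0.0004, 0.0011, -0.0032, -0.0022, -0.0] [0.33460594 2.0352939  3.74019917] [ 1.1552657   0.13061283 -0.13533003]
```

```bash
python3 -m handwheel '[[0,0,-0.04,0,0,0,-1],[0,0,-0.08,0,0,0,-1],[0,0,-0.13,0,0,0,-1],[0,0,-0.13,0,0,0,-1]]'
python3 - <<'E'
from h import *
s=read_state();print(rel(np.array([585,-5,100])+122*a,toolR(0)),s["contact_force"],s["position"],s["gripper_width"])
E
```

```text
clock: 3.02
position: [604.6, 370.3, 239.7]
ee_rot: [0.966, -0.044, -0.009, 0.255]
contact_force: [0.4, 0.6, -1.1]
gripper_width: 15.0
grasp_force: 58.8
[0.0136, 0.2568, 0.1848, -0.008, -0.0059, -0.001] [ 0.40708034  0.62114471 -1.08607648] [604.64424369 370.31262132 239.74151867] 14.99130691801825
```

```bash
python3 -m handwheel '[[0.014,0.257,0.185,-0.008,-0.006,0,-1],[0.014,0.257,0.185,-0.008,-0.006,0,-1],[0.014,0.257,0.185,-0.008,-0.006,0,-1],[0.014,0.257,0.185,-0.008,-0.006,0,-1],[0.014,0.257,0.185,-0.008,-0.006,0,-1],[0.014,0.257,0.185,-0.008,-0.006,0,-1],[0.014,0.257,0.185,-0.008,-0.006,0,-1]]'
cat >> h.py <<'E'
def wproj(P,s):
    c=camera_model("wrist");H=np.array(c["hand_eye"]);K=np.array(c["K"])
    p=R.from_quat(s["ee_rot"]).inv().apply(np.array(P)-s["position"]);q=np.linalg.inv(H)@np.r_[p,1]
    th=np.arctan2(np.hypot(q[0],q[1]),q[2]);ph=np.arctan2(q[1],q[0]);return K[0,2]+K[0,0]*th*np.cos(ph),K[1,2]+K[0,0]*th*np.sin(ph)
def w2(u,v,z,s):
    c=camera_model("wrist");H=np.array(c["hand_eye"]);K=np.array(c["K"])
    x,y=u-K[0,2],v-K[1,2];r=np.hypot(x,y);th=r/K[0,0];q=np.array([x/r*np.sin(th),y/r*np.sin(th),np.cos(th)])
    Q=R.from_quat(s["ee_rot"]);o=Q.apply(H[:3,3])+s["position"];k=Q.apply(H[:3,:3]@q);return o+k*(z-o[2])/k[2]
E
python3 - <<'E'
from h import *
s=read_state();print(s["position"],s["ee_rot"],s["joints"])
im,_=get_image("wrist");cv2.imwrite("pics/w2.png",im);Q=R.from_quat(s["ee_rot"])
np.savez("pics/w2.npz",p=s["position"],q=s["ee_rot"])
print("tip pix",wproj(s["position"]+Q.apply([0,0,122]),s))
C=np.array(wproj([584.5,-24,54],s));print("sieve c",C);u,v=(C-[75,75]).astype(int);u=min(max(u,0),362);v=min(max(v,0),234);print("crop off",u,v)
cv2.imwrite("pics/w2c.png",cv2.resize(im[v:v+150,u:u+150],None,fx=4,fy=4,interpolation=cv2.INTER_CUBIC))
E
```

```text
clock: 3.9
position: [588.8, 52.1, 203.7]
ee_rot: [0.964, -0.045, -0.015, 0.261]
contact_force: [-0.2, -0.1, -0.7]
gripper_width: 15.6
grasp_force: 59.0
[588.75310643  52.11205153 203.66280247] [ 0.96406615 -0.04494837 -0.01509112  0.26139694] [ 0.55195971  0.4533165  -0.21234171  0.43174654 -1.27617695  0.7202635 ]
tip pix (np.float64(253.38427398740967), np.float64(190.3755259781066))
sieve c [244.05810332 175.66906082]
crop off 169 100
```

View pics/w2c.png

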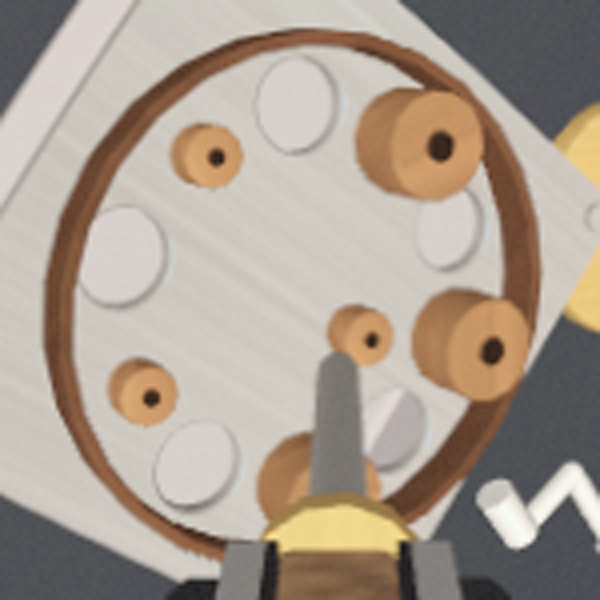

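The wrist crop shows the tip at (338,355). The holes are at (297,104), (122,255), (198,463), (448,228) and (395,428), and the small beads' tops are at (214,157), (148,397) and (368,338).

Run:
```python
from h import *
np.set_printoptions(precision=1,suppress=True)
f=np.load("pics/w2.npz");s=dict(position=f["p"],ee_rot=f["q"])
g=lambda x,y,z:w2(169+x/4-.4,100+y/4-.4,z,s)
hs=[g(*p,54) for p in [(297,104),(122,255),(198,463),(448,228),(395,428)]]
c=np.mean(hs,0);print("c",c)
for h in hs:print("hole",h,np.hypot(*(h-c)[:2]),np.degrees(np.arctan2(*(h-c)[1::-1])))
for p in [(216,157),(151,397),(369,340)]:print("small",g(*p,66))
for p in [(440,146),(491,350)]:print("large",g(*p,74))
print("tip@now",g(338,358,98),"ax",R.from_quat(f["q"]).as_matrix())
```

```text
c [586.5 -23.1  54. ]
hole [637.7 -27.7  54. ] 51.476574227216304 -5.1659468443470145
hole [607.4  24.3  54. ] 51.832562081377134 66.20290330791146
hole [548.3  11.1  54. ] 51.27135266767457 138.08075909982614
hole [597.  -72.7  54. ] 50.729497073874676 -77.98410286294587
hole [541.9 -50.5  54. ] 52.35163287291023 -148.40675225214997
small [629.2   1.8  66. ]
small [573.9  25.9  66. ]
small [574.3 -36.8  66. ]
large [624.3 -57.7  74. ]
large [565.6 -71.2  74. ]
tip@now [583.5  -9.2  98. ] ax [[ 1.  -0.1 -0.1]
 [-0.1 -0.9 -0.5]
 [-0.   0.5 -0.9]]
```

```bash
cat >> h.py <<'E'
def tips(*W,L=122):
    s=read_state();Q=R.from_quat(s["ee_rot"]);t=s["position"]+Q.apply([0,0,L]);print("tip",t.round(1),"F",s["contact_force"].round(1),"w",round(s["gripper_width"],1))
    for w in W:print(w,(Q.inv().apply(np.array(w)-t)/1000).round(4).tolist())
E
python3 -c "
from h import *
tips([560.5,25.5,90],[560.5,25.5,60],[570,25.5,60],[580,25,60],[590,24.5,60],[599,24.5,60],[599,22,90])"
```

```text
tip [582.9  -8.2  98.6] F [ 0.4 -0.5  0.1] w 15.1
[560.5, 25.5, 90] [-0.0254, -0.0315, -0.0084]
[560.5, 25.5, 60] [-0.0253, -0.0466, 0.0175]
[570, 25.5, 60] [-0.0158, -0.0474, 0.017]
[580, 25, 60] [-0.0058, -0.0477, 0.0168]
[590, 24.5, 60] [0.0042, -0.0481, 0.0165]
[599, 24.5, 60] [0.0131, -0.0488, 0.016]
[599, 22, 90] [0.0132, -0.0315, -0.0086]
```

```bash
python3 -m handwheel '[[-0.0254,-0.0315,-0.0084,0,0,0,-1],[-0.0254,-0.0315,-0.0084,0,0,0,-1],[-0.0253,-0.039,0.0045,0,0,0,-1],[-0.0253,-0.0466,0.0175,0,0,0,-1],[-0.0253,-0.0466,0.0175,0,0,0,-1]]'
python3 -c "
from h import *
tips([560.5,25.5,59],[570,25.5,60],[580,25,60],[590,24.5,60],[599,24.5,60],[599,22,90])"
```

```text
clock: 4.58
position: [566.3, 86.0, 164.2]
ee_rot: [0.964, -0.044, -0.016, 0.262]
contact_force: [0.4, -0.8, -0.5]
gripper_width: 15.3
grasp_force: 59.2
tip [559.7  24.5  59. ] F [ 0.4 -0.8 -0.5] w 15.3
[560.5, 25.5, 59] [0.0007, -0.0009, -0.0005]
[570, 25.5, 60] [0.0101, -0.0011, -0.0019]
[580, 25, 60] [0.0201, -0.0015, -0.0022]
[590, 24.5, 60] [0.0301, -0.0018, -0.0025]
[599, 24.5, 60] [0.0391, -0.0025, -0.003]
[599, 22, 90] [0.0391, 0.0148, -0.0276]
```

```bash
python3 -m handwheel '[[0.005,-0.001,-0.001,0,0,0,-1],[0.01,-0.0015,-0.001,0,0,0,-1],[0.016,-0.0015,-0.0015,0,0,0,-1],[0.022,-0.0015,-0.0015,0,0,0,-1],[0.028,-0.0018,-0.002,0,0,0,-1],[0.034,-0.002,-0.002,0,0,0,-1],[0.039,-0.0025,-0.002,0,0,0,-1],[0.042,-0.0025,-0.002,0,0,0,-1],[0.042,0.006,-0.015,0,0,0,-1],[0.042,0.015,-0.029,0,0,0,-1]]'
python3 - <<'E'
from h import *
s=read_state();im,_=get_image("wrist");C=np.array(wproj([584.5,-24,54],s));u,v=(C-[75,75]).astype(int);u=min(max(u,0),362);v=min(max(v,0),234);print("crop off",u,v)
cv2.imwrite("pics/w3c.png",cv2.resize(im[v:v+150,u:u+150],None,fx=3,fy=3,interpolation=cv2.INTER_CUBIC))
np.savez("pics/w3.npz",p=s["position"],q=s["ee_rot"])
tips([625,17,90],[625,17,59.5],[635,-19,59.5],[635,-19,90])
E
```

```text
clock: 5.82
position: [609.0, 84.4, 199.6]
ee_rot: [0.964, -0.044, -0.014, 0.261]
contact_force: [0.5, 0.3, -0.2]
gripper_width: 15.3
grasp_force: 59.1
crop off 197 113
tip [604.6  23.7  97.1] F [0.3 0.6 0.6] w 15.2
[625, 17, 90] [0.0209, 0.0005, 0.0086]
[625, 17, 59.5] [0.0209, -0.0148, 0.0349]
[635, -19, 59.5] [0.0342, 0.0153, 0.0525]
[635, -19, 90] [0.0342, 0.0307, 0.0262]
```

View pics/w3c.png

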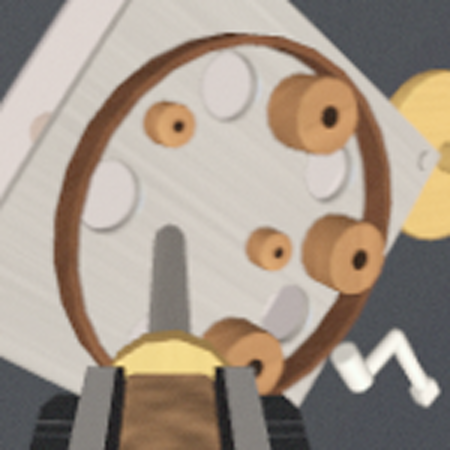

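Bead B has gone through: it shows faintly in the box at (40,125). Beads A (175,125) and C (270,248) haven't moved. Next is A.

```bash
python3 -m handwheel '[[0.021,0.0005,0.0085,0,0,0,-1],[0.021,0.0005,0.0085,0,0,0,-1],[0.021,-0.007,0.0215,0,0,0,-1],[0.021,-0.0148,0.035,0,0,0,-1],[0.021,-0.0148,0.035,0,0,0,-1]]'
python3 -c "
from h import *
tips([625,17,59.5],[634.5,-17,59.5],[635.5,-22,59.5],[635.5,-22,90])"
```

```text
clock: 6.5
position: [629.3, 77.9, 161.9]
ee_rot: [0.964, -0.044, -0.014, 0.263]
contact_force: [-1.1, 2.5, 8.8]
gripper_width: 14.8
grasp_force: 60.3
tip [623.2  16.2  56.8] F [-1.1  2.5  8.8] w 14.8
[625, 17, 59.5] [0.0017, 0.0005, -0.0028]
[634.5, -17, 59.5] [0.0143, 0.0289, 0.0139]
[635.5, -22, 59.5] [0.0157, 0.0331, 0.0164]
[635.5, -22, 90] [0.0156, 0.0486, -0.0099]
```

```bash
python3 -m handwheel '[[0.0015,0.001,-0.0035,0,0,0,-1],[0.0035,0.006,-0.0005,0,0,0,-1],[0.0055,0.011,0.002,0,0,0,-1],[0.0075,0.016,0.005,0,0,0,-1],[0.01,0.021,0.008,0,0,0,-1],[0.012,0.026,0.011,0,0,0,-1],[0.0145,0.031,0.014,0,0,0,-1],[0.0155,0.034,0.0155,0,0,0,-1],[0.0155,0.042,0.002,0,0,0,-1],[0.0155,0.049,-0.011,0,0,0,-1]]'
python3 - <<'E'
from h import *
s=read_state();im,_=get_image("wrist");C=np.array(wproj([584.5,-24,54],s));u,v=(C-[75,75]).astype(int);u=min(max(u,0),362);v=min(max(v,0),234);print("crop off",u,v)
cv2.imwrite("pics/w4c.png",cv2.resize(im[v:v+150,u:u+150],None,fx=3,fy=3,interpolation=cv2.INTER_CUBIC))
np.savez("pics/w4.npz",p=s["position"],q=s["ee_rot"])
tips([588.5,-31,90],[588.5,-31,60],[549,-47.5,60],[549,-47.5,90])
E
```

```text
clock: 7.75
position: [641.7, 39.8, 196.2]
ee_rot: [0.964, -0.044, -0.014, 0.261]
contact_force: [0.3, 0.8, -0.3]
gripper_width: 15.1
grasp_force: 59.1
crop off 166 151
tip [637.2 -20.9  93.3] F [0.6 0.  1.3] w 15.4
[588.5, -31, 90] [-0.0476, 0.0109, 0.0102]
[588.5, -31, 60] [-0.0476, -0.0042, 0.0361]
[549, -47.5, 60] [-0.0854, 0.0132, 0.0462]
[549, -47.5, 90] [-0.0854, 0.0283, 0.0203]
```

View pics/w4c.png

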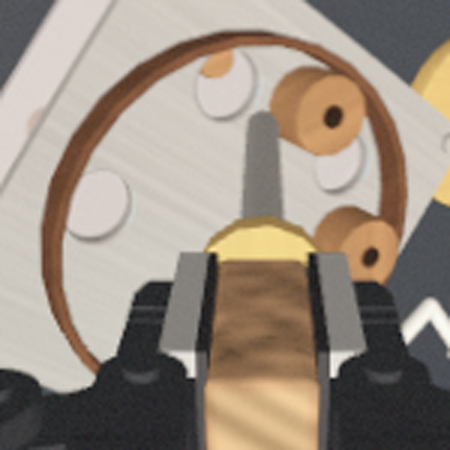

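Bead A is in the box, visible through the hole at (215,65). Bead C is next.

```bash
python3 -m handwheel '[[-0.0476,0.011,0.010,0,0,0,-1],[-0.0476,0.011,0.010,0,0,0,-1],[-0.0476,0.003,0.023,0,0,0,-1],[-0.0476,-0.0038,0.035,0,0,0,-1],[-0.0476,-0.0038,0.035,0,0,0,-1]]'
python3 -c "
from h import *
tips([588.5,-31,60],[549,-47.5,60],[549,-47.5,90])"
```

```text
clock: 8.43
position: [593.8, 30.1, 162.6]
ee_rot: [0.964, -0.044, -0.014, 0.262]
contact_force: [1.2, 0.0, 2.3]
gripper_width: 15.4
grasp_force: 59.4
tip [587.8 -31.4  57.4] F [1.2 0.  2.3] w 15.4
[588.5, -31, 60] [0.0007, 0.001, -0.0025]
[549, -47.5, 60] [-0.0372, 0.0182, 0.0078]
[549, -47.5, 90] [-0.0373, 0.0334, -0.0181]
```

```bash
python3 -m handwheel '[[0,0.001,-0.003,0,0,0,-1],[-0.006,0.004,-0.001,0,0,0,-1],[-0.012,0.007,0.0005,0,0,0,-1],[-0.018,0.0095,0.002,0,0,0,-1],[-0.024,0.0125,0.004,0,0,0,-1],[-0.03,0.0155,0.0055,0,0,0,-1],[-0.035,0.0175,0.007,0,0,0,-1],[-0.0385,0.0195,0.0075,0,0,0,-1],[-0.0375,0.027,-0.006,0,0,0,-1],[-0.0375,0.036,-0.022,0,0,0,-1]]'
python3 -c "
from h import *
tips([600,60,140])"
```

```text
clock: 9.68
position: [553.8, 13.4, 201.3]
ee_rot: [0.964, -0.044, -0.014, 0.261]
contact_force: [-0.5, -0.3, -0.5]
gripper_width: 15.4
grasp_force: 59.0
tip [547.7 -47.9  96. ] F [-0.5 -0.3 -0.5] w 15.4
[600, 60, 140] [0.0419, -0.0746, -0.0949]
```

```bash
python3 -m handwheel '[[0.042,-0.075,-0.095,0,0,0,-1],[0.042,-0.075,-0.095,0,0,0,-1],[0.042,-0.075,-0.095,0,0,0,-1],[0.042,-0.075,-0.095,0,0,0,-1]]'
python3 - <<'E'
from h import *
s=read_state();im,_=get_image("wrist");sc,_=get_image("scene");tp,_=get_image("top")
C=np.array(wproj([584.5,-24,54],s));u,v=(C-[60,70]).astype(int);u=min(max(u,0),372);v=min(max(v,0),244)
f=lambda i:cv2.resize(i,(400,300),interpolation=cv2.INTER_CUBIC)
L=np.zeros((600,800,3),np.uint8);L[:400,:400]=cv2.resize(im[v:v+140,u:u+140],(400,400),interpolation=cv2.INTER_CUBIC)
L[:300,400:]=f(sc[195:270,200:300]);L[300:,400:]=f(tp[150:225,225:325]);L[400:,:400]=cv2.resize(im,(400,300))[50:250]
cv2.imwrite("pics/c5.png",L)
E
```

```text
clock: 10.18
position: [605.7, 121.7, 244.0]
ee_rot: [0.964, -0.044, -0.015, 0.261]
contact_force: [-0.2, -0.0, -0.2]
gripper_width: 15.5
grasp_force: 59.2
```

View pics/c5.png

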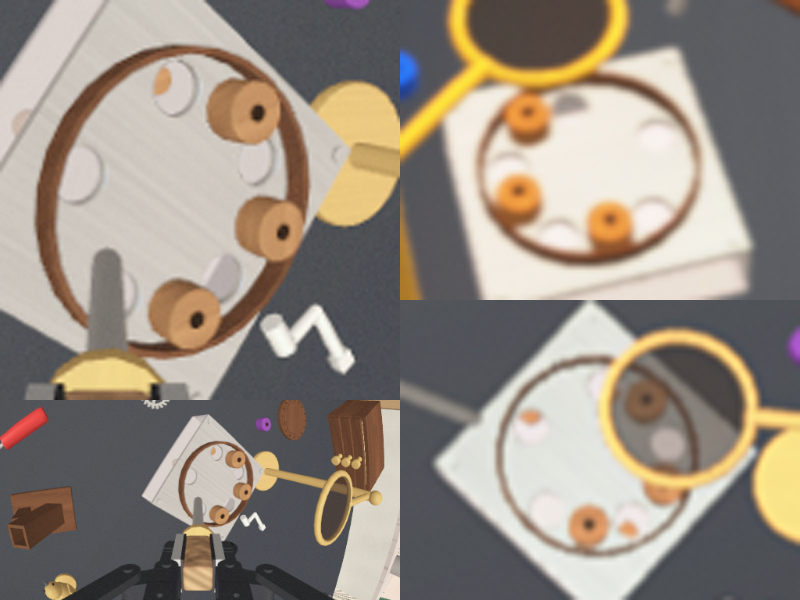

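All three small beads are down: the top view shows them below the plate at (628,525) and (530,418), and the wrist view shows the third at (160,80). The three large ones are still inside the wall. I'll take the rod back.

Run:
```python
from h import *
print(rel([604.2,370.3,239.7],R.from_quat([.9655,-.044,-.010,.256]).as_matrix()))
```

```text
[-0.0246, -0.2168, -0.1221, 0.012, 0.0098, 0.0008]
```

```bash
python3 -m handwheel '[[-0.0246,-0.2168,-0.1221,0.012,0.01,0.001,-1],[-0.0246,-0.2168,-0.1221,0.012,0.01,0.001,-1],[-0.0246,-0.2168,-0.1221,0.012,0.01,0.001,-1],[-0.0246,-0.2168,-0.1221,0.012,0.01,0.001,-1],[-0.0246,-0.2168,-0.1221,0.012,0.01,0.001,-1],[-0.0246,-0.2168,-0.1221,0.012,0.01,0.001,-1],[-0.0246,-0.2168,-0.1221,0.012,0.01,0.001,-1]]'
python3 - <<'E'
from h import *
s=read_state();im,_=get_image("wrist")
print(rel([598.2,304.1,124.7],R.from_quat([.965,-.044,-.011,.257]).as_matrix()))
Q=R.from_quat(s["ee_rot"]);u,v=190,130
print("tip pix*6",(np.array(wproj(s["position"]+Q.apply([0,0,122]),s))-[u,v])*6,"mouth",(np.array(wproj(seat+85*a,s))-[u,v])*6)
cv2.imwrite("pics/w6.png",cv2.resize(im[v:v+100,u:u+130],None,fx=6,fy=6,interpolation=cv2.INTER_CUBIC))
E
```

```text
clock: 11.2
position: [604.9, 369.8, 240.8]
ee_rot: [0.966, -0.045, -0.009, 0.256]
contact_force: [-0.4, 0.3, -1.1]
gripper_width: 15.4
grasp_force: 59.3
[-0.0013, -0.0001, 0.1337, -0.0034, -0.003, -0.002]
tip pix*6 [380.29567882 362.21323199] mouth [411.42502287 312.27778779]
```

View pics/w6.png

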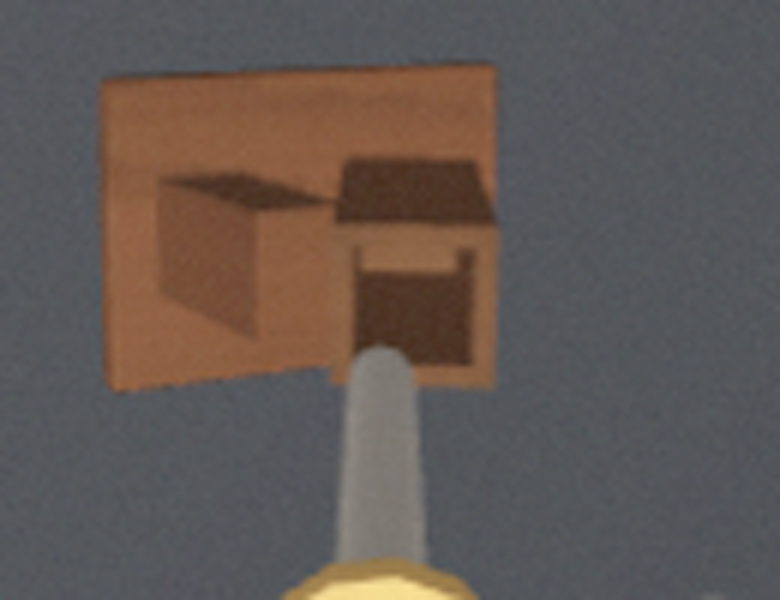

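The tip at (380,350) is lined up with the tube mouth, which spans x 356–470. It sits close to the lower wall, so I'll insert 2 mm off that wall.

```bash
python3 -m handwheel '[[-0.0013,0.002,0.02,-0.0034,-0.003,-0.002,-1],[-0.0013,0.002,0.04,-0.0034,-0.003,-0.002,-1],[-0.0013,0.002,0.06,-0.0034,-0.003,-0.002,-1],[-0.0013,0.002,0.08,-0.0034,-0.003,-0.002,-1],[-0.0013,0.002,0.1,-0.0034,-0.003,-0.002,-1],[-0.0013,0.002,0.115,-0.0034,-0.003,-0.002,-1],[-0.0013,0.002,0.126,-0.0034,-0.003,-0.002,-1],[-0.0013,0.001,0.13,-0.0034,-0.003,-0.002,-1],[-0.0013,0.001,0.13,-0.0034,-0.003,-0.002,-1]]'
python3 - <<'E'
from h import *
print(rel([598.2,304.1,124.7],R.from_quat([.965,-.044,-.011,.257]).as_matrix()))
E
```

```text
clock: 12.38
position: [598.0, 306.3, 127.7]
ee_rot: [0.965, -0.043, -0.011, 0.258]
contact_force: [0.7, -1.5, -1.0]
gripper_width: 15.2
grasp_force: 59.2
[0.0004, 0.0004, 0.0037, 0.0017, -0.0003, 0.0017]
```

```bash
python3 -m handwheel '[[0,0,0.002,0,0,0,-1],[0,0,0.0035,0,0,0,-1],[0,0,0.0045,0,0,0,-1],[0,0,0.0045,0,0,0,-1]]'
```

```text
clock: 12.88
position: [598.1, 304.6, 124.5]
ee_rot: [0.965, -0.043, -0.01, 0.257]
contact_force: [-1.0, -0.8, 3.7]
gripper_width: 15.6
grasp_force: 59.7
```

```bash
python3 -m handwheel '[[0,0,0.0008,0,0,0,-1],[0,0,0.0008,0,0,0,-1],[0,0,0,0,0,0,1],[0,0,0,0,0,0,1],[0,0,0,0,0,0,1],[0,0,0,0,0,0,1],[0,0,0,0,0,0,1],[0,0,0,0,0,0,1]]'; python3 -m handwheel '[[0,0,-0.02,0,0,0,1],[0,0,-0.05,0,0,0,1],[0,0,-0.09,0,0,0,1],[0,0,-0.12,0,0,0,1],[0,0,-0.12,0,0,0,1],[0,0,-0.12,0,0,0,1]]'
python3 - <<'E'
from h import *
s=read_state();im,_=get_image("wrist");sc,_=get_image("scene");tp,dd=get_image("top")
f=lambda i:cv2.resize(i,(400,300),interpolation=cv2.INTER_CUBIC)
s0=cv2.imread("pics/scene0.png")
L=np.vstack([np.hstack([f(s0[120:195,270:370]),f(sc[120:195,270:370])]),np.hstack([f(im[120:270,150:350]),f(sc[195:270,200:300])])])
cv2.imwrite("pics/f7.png",L)
for k in(118,164):print(k,wproj(tip0+k*a,s))
E
```

```text
clock: 13.88
position: [597.9, 304.5, 123.5]
ee_rot: [0.965, -0.043, -0.011, 0.257]
contact_force: [0.0, -0.4, 0.0]
gripper_width: 85.4
grasp_force: 0.0
clock: 14.62
position: [602.5, 363.5, 226.4]
ee_rot: [0.965, -0.043, -0.012, 0.258]
contact_force: [0.4, -0.1, -0.5]
gripper_width: 85.4
grasp_force: 0.0
118 (np.float64(253.82811932624037), np.float64(191.80648036168236))
164 (np.float64(253.9001172214038), np.float64(207.58880006848557))
```

View pics/f7.png

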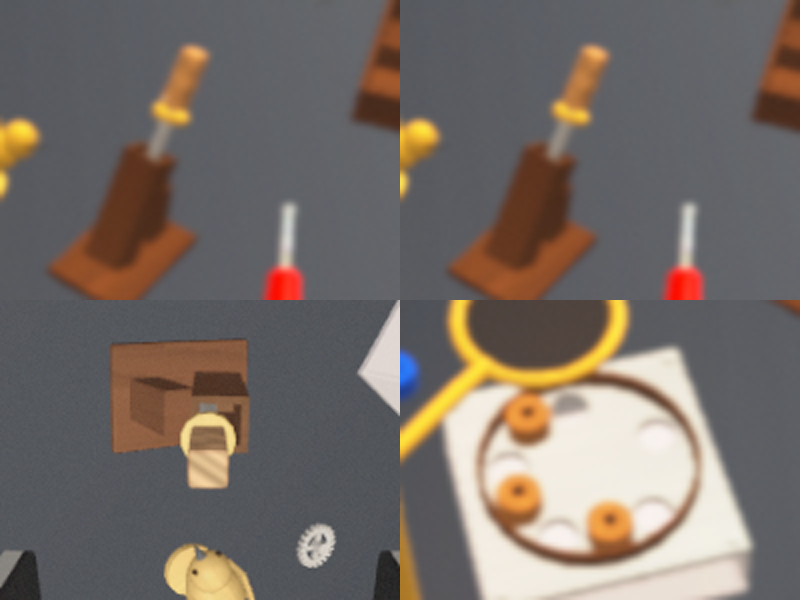

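The rod is back exactly where it stood: the before and after views match, with the handle end at (195,50) in both. The three large beads are still on the sieve and the hand is clear, so I'm handing it in.

```bash
python3 -c "
from bench import *
print(job_done())"
```

```text
the job is handed in; nothing more can be done
None
```

The three small beads are in the box, the three large ones are still on the sieve inside its wall, and the rod is back fully home in its rest and released; I handed the job in after about 15 s on the robot's clock.

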